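# Seat the lamp carriage and hold the tester's sprung hatch below its balance point

### The job

Push the lamp carriage of the tester into the chamber until its spring detent snaps in and it is fully home. Then take the hatch by its bar, raise it past its balance point (50 degrees up) without letting it fly up to its open stop, ease it back and finish still holding it still just below that point, at about 41 degrees, so that it would drop shut by itself if released; nothing but the gripper may carry it. Leave the other things on the bench where they are.

Things in the scene. Friction and masses are not known exactly. Their poses are not given: they have to be found in the camera images.
- tester: fixed lamp tester: grey open-topped metal chamber 150 (x) x 200 (y) x 125 mm high; a flat slide base (100 mm wide) sticks out of its -y side to y = -320 mm. Origin: centre of the chamber's underside, on the bench. Its x points from the front (the side of the hatch's bar) to the back, y along the slide INTO the chamber, z up. Turned by up to 0.25 rad. Offsets below are in this frame
- carriage (a joint): how far the carriage has slid along the tester's +y, m: 0 outer end, 0.120 inner stop = fully home. Starts at 0.01 to 0.05. Rubs with about 1 N; from 0.107 on a spring ball resists (needs 6 to 9 N in all); it is passed at 0.1145 to 0.116 and then draws the carriage on to 0.120 and keeps it there. An aluminium strip carrying a white bulb (top 103 mm above the bench)
- push_plate (a point): middle of the outer (-y) face of the carriage's upright black push plate, at tester (0, -290 mm + joint value, 50 mm). The plate is 50 mm wide (x), 10 mm thick (y) and stands from 22 to 80 mm above the bench; push its outer face along the tester's +y, or pinch it from above
- hatch (a joint): opening angle of the hatch, rad: 0 shut, 1.40 open stop. A spring partly carries it: below the balance point at 0.87 (50 degrees) it falls shut, above it swings open by itself (at most about 1.5 N at the bar, either way). The hatch weighs 0.85 kg
- hatch_hinge (a point): middle of the hatch's hinge line, at tester (75, 0, 125 mm), along the tester's y at the chamber's back top edge; fixed
- hatch_bar (a point): middle of the hatch's handle: round steel bar 12 mm thick, 104 mm long, along the tester's y, 55 mm in front of the hatch's plate (150 x 200 x 4 mm), on an arm at each end; open gap 49 x 92 mm between. Pinch it from above, a finger before and one behind; it turns between them. At angle a it is at tester (75 - 205 cos a + 6 sin a, 0, 125 + 205 sin a + 6 cos a) mm, so shut: (-130, 0, 131)
- spool: bystander: metal spool of solder, 48 mm wide, 50 mm high, standing by the slide; origin at its underside
- jar: bystander: white plastic jar, 64 mm wide, 85 mm high, standing by the slide; origin at its underside
- cap: bystander: white round cap, 68 mm wide, 14 mm high, lying by the chamber's +y side; origin at its underside
- driver: bystander: screwdriver with a green handle lying beyond the chamber's +y side
- cutters: bystander: cutters with red handles, about 130 mm long, 10 mm high, lying in front of the chamber
- iron_stand: bystander: dark block 100 x 65 x 18 mm with an upright wire coil, 95 mm high in all
- parts_tray: bystander: clear tray 130 x 90 x 30 mm

How it is judged:
By the outcome, as a careful person would: the job done as asked, in the order asked, and still so for the second after the job is handed in, while the arm keeps its last pose, push and grip.
It also fails if it takes over 61 s, if anything falls off the work surface, if the arm or the gripper's body presses on something with over 40 N, if the wrist force passes 120 N, or if a joint passes its speed limit or range.

### The arm

A 6-joint arm with a two-finger parallel gripper is mounted at the origin on the work surface. World frame = base frame: x ahead of the robot, y to its left, z up, the work surface at z = 0. Lengths are in mm, angles in rad, forces in N, time in s.
With the tool pointing down it reaches from about 400 to 825 mm from the base axis. Payload 7 kg.
Tool frame: the origin (TCP) lies at the very end of the fingers, on their centre line; the grasp point (between the pads) lies 19 mm behind it; z points along the fingers, y is the line along which they close (so a half turn about z gives the same grasp; the last joint's range is limited). The gripper opens to 88 mm and grips with 3 to 60 N. Pads are 19 mm wide; open, the fingers measure 130 mm over their backs; the gripper's body (78 mm by 193 mm) begins 47 mm behind the grasp point.
Start: joints at [1.465, 0.359, 0.012, 0, -1.224, -0.288], TCP at [259.004, 623.307, 226.561] pointing down, gripper open.
Joint ranges: [-3.07, 3.07], [-1.43, 2.12], [-1.02, 1.25], [-3.03, 1.67], [-3.05, -0], [-3.03, 3.03]. Speed limits (rad/s): [2.39, 2.39, 3.01, 3.14, 3.14, 3.14].

### API

Orientations are given as a unit quaternion [x, y, z, w].
In Python, from plant import bot gives the robot as it stands. Calls block until the motion is done:
- bot.move_ptp(position, orientation): joint-space move of the TCP to a pose.
- bot.line_to(position, velocity=150, ori=None): straight line of the TCP; ori=None keeps the orientation; velocity is the mean speed in mm/s.
- bot.move_joints(angles): joint-space move.
- bot.move_gripper(opening, force=None): finger opening in mm; force is the grip in N (None keeps the last); returns when the fingers have stopped.
- bot.pause(seconds).
- bot.solve_ik(position, orientation): joint angles nearest the present ones, or None.
- bot.read_state(): the state.
- bot.camera(name): name is "scene" or "top"; returns the picture (480x640x3 uint8, red, green, blue); there is no depth.
- bot.get_calibration(name): a dict with "fx", "fy", "cx", "cy" (pixels), "distortion" ([k1, k2, p1, p2, k3] as OpenCV has them; the pictures are not rectified), "view" (4x4, takes a point from world to camera coordinates). Camera axes: x right, y up, looking along -z (the intrinsics and any distortion apply to the point x, -y, -z); pixel columns grow to the right and rows downward; lengths in mm; the calibration is good to about 2 mm. A picture is of the moment at which its call begins. get_calibration takes no time and is no camera call.
A pose or a line that the arm cannot do raises bot.Unreachable and nothing moves.
- bot.close_job(): hands the job in; it is judged then, once.
The state is a dict: "t": time; "joint_pos": joint angles; "qvel": joint speeds; "tau": joint torques, N m; "tcp_pos": TCP position; "eef_rot": TCP orientation; "contact_force": force on the tool from outside, world axes, zero at the start; "moment": the same for the moment, N m; "width": finger opening in mm; "finger_force": force on a finger pad.
Only numpy, scipy, OpenCV 4.12 (cv2) and the standard library are available. Lean on these libraries where they do the work, as an engineer would, in place of code of your own. Each camera call takes 0.05 s, during which the arm holds its last target. There are 200 camera calls.

## Working session

There is one attempt and no reset: what is moved stays moved. The work goes in short steps, each a Python script; the robot and the scene stay as the last script left them, time stands still between calls to the robot, and variables do not carry over. Pictures are saved under pics/ and viewed, at most 10 in all, crops included, and the job is handed in when it is done.

```bash
mkdir -p pics; ls; python3 - <<'E'
from plant import bot
import cv2
for n in("scene","top"):
    cv2.imwrite(f"pics/{n}0.png",bot.camera(n)[:,:,::-1]); print(n,bot.get_calibration(n))
print(bot.read_state())
E
```

```text
pics
scene {'fx': 506.6963712470662, 'fy': 506.6963712470662, 'cx': 326.0994438064593, 'cy': 231.65036168007953, 'distortion': array([-0.14481474,  0.        ,  0.        ,  0.        ,  0.        ]), 'view': array([[-8.03201600e-01,  5.95671092e-01,  6.56805736e-03,
         4.54970856e+02],
       [-4.15500041e-01, -5.68092155e-01,  7.10373859e-01,
         1.62279742e+02],
       [ 4.26880434e-01,  5.67844392e-01,  7.03793891e-01,
        -1.62790891e+03],
       [ 0.00000000e+00,  0.00000000e+00,  0.00000000e+00,
         1.00000000e+00]])}
top {'fx': 592.6836982593524, 'fy': 592.6836982593524, 'cx': 331.2901274230963, 'cy': 237.0764635182267, 'distortion': array([0.01152817, 0.        , 0.        , 0.        , 0.        ]), 'view': array([[ 3.46083950e-03, -9.99813906e-01, -1.89782905e-02,
         2.79101997e+01],
       [ 9.98478398e-01,  2.41047883e-03,  5.50915389e-02,
        -5.39955552e+02],
       [-5.50355400e-02, -1.91400761e-02,  9.98300930e-01,
        -1.41712534e+03],
       [ 0.00000000e+00,  0.00000000e+00,  0.00000000e+00,
         1.00000000e+00]])}
{'t': 0.1, 'joint_pos': array([ 1.46512263e+00,  3.59298536e-01,  1.11583576e-02, -3.47578479e-04,
       -1.22409274e+00, -2.88118097e-01]), 'qvel': array([ 0.00163203, -0.0015275 ,  0.001015  ,  0.00134052, -0.00032165,
        0.00169957]), 'tau': array([-4.46664963e-04, -5.84165883e+01,  2.93751240e+01,  7.01554388e+00,
        1.01261563e-02, -4.67418420e-05]), 'tcp_pos': array([258.82509099, 622.93018393, 225.72358531]), 'eef_rot': array([ 9.80666702e-01, -1.95684123e-01, -9.72927468e-05,  7.30196010e-04]), 'contact_force': array([-0.46726886,  0.30177829,  0.25286318]), 'moment': array([0.00320523, 0.00838155, 0.02551624]), 'finger_force': 0.0, 'width': 87.91114819149517}
```

View pics/top0.png

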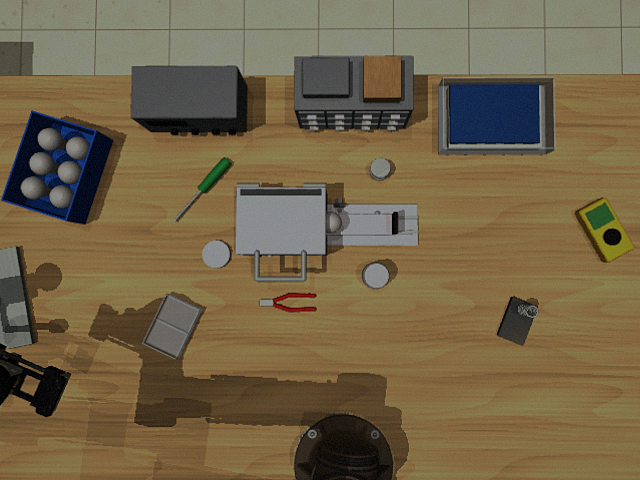

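View pics/scene0.png

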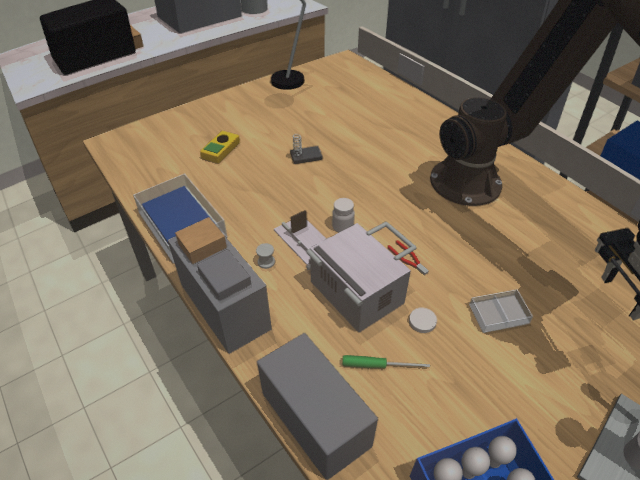

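The top view shows the chamber and hatch at about (237–326, 185–255), the bar at (256–306, 280), the black push plate at (395, 223) and the slide end at (418, 205–245). The jar is at (376, 275), the spool at (380, 169), and tester +y points left in the image. Next I'll measure with an enlarged crop.

```bash
cat > h.py <<'E'
import numpy as np, cv2
from plant import bot
def ray(n,u,v):
    c=bot.get_calibration(n);K=np.array([[c['fx'],0,c['cx']],[0,c['fy'],c['cy']],[0,0,1]])
    p=cv2.undistortPoints(np.array([[[u,v]]],float),K,c['distortion'])[0,0]
    V=c['view'];R=V[:3,:3]
    return -R.T@V[:3,3], R.T@np.array([p[0],-p[1],-1])
def onz(n,u,v,z):
    o,d=ray(n,u,v); return o+d*(z-o[2])/d[2]
def proj(n,P):
    c=bot.get_calibration(n);K=np.array([[c['fx'],0,c['cx']],[0,c['fy'],c['cy']],[0,0,1]])
    q=c['view'][:3,:3]@np.array(P,float)+c['view'][:3,3]; q=q*[1,-1,-1]
    return cv2.projectPoints(q.reshape(1,1,3),np.zeros(3),np.zeros(3),K,c['distortion'])[0][0,0]
E
python3 - <<'E'
from h import *
im=cv2.imread("pics/top0.png")[150:320,225:430]
cv2.imwrite("pics/c0.png",cv2.resize(im,None,fx=3.9,fy=3.5,interpolation=cv2.INTER_CUBIC))
t=cv2.imread("pics/top0.png")
hsv=cv2.cvtColor(t,cv2.COLOR_BGR2HSV)
m=((hsv[...,1]<40)&(hsv[...,2]>90)).astype(np.uint8)
m[:150]=0;m[330:]=0
n,l,s,c=cv2.connectedComponentsWithStats(m)
for i in range(1,n):
    if s[i,4]>60: print(s[i],c[i].round(1), cv2.minAreaRect(np.argwhere(l==i)[:,::-1].astype(np.float32)))
E
```

```text
[ 67 150  16   7  88] [ 74.4 152.6] ((74.5, 153.0), (15.0, 6.0), 0.0)
[ 29 153  18  20 263] [ 37.8 162.6] ((37.70000457763672, 162.60000610351562), (16.994115829467773, 18.335756301879883), 26.56505012512207)
[370 158  20  20 301] [379.9 167.3] ((379.5, 167.5), (19.0, 19.0), 90.0)
[ 58 162  18  20 267] [ 66.2 171.4] ((66.5, 171.5), (19.0, 17.0), 90.0)
[ 21 178  18  19 262] [ 29.4 187. ] ((29.5, 187.0), (17.0, 18.0), 0.0)
[ 236  184   90   98 5905] [280.3 224.3] ((280.5, 232.5), (97.0, 89.0), 90.0)
[ 50 187  17  20 265] [ 57.9 196.1] ((58.0, 196.5), (19.0, 16.0), 90.0)
[173 191  28  31  69] [186.1 206. ] ((186.46902465820312, 205.53538513183594), (1.7873693704605103, 39.698421478271484), 41.18592834472656)
[ 332  204   86   42 3013] [378.  224.9] ((374.5, 224.5), (41.0, 85.0), 90.0)
[329 213  10  19 136] [333.3 221.8] ((333.5, 222.0), (18.0, 9.0), 90.0)
[202 240  28  28 597] [215.7 253.7] ((215.50001525878906, 253.5000457763672), (26.870054244995117, 26.870058059692383), 45.0)
[  0 247  20  32 534] [  8.6 262.9] ((7.567569255828857, 262.4053955078125), (29.26302146911621, 20.056676864624023), 80.53767395019531)
[364 263  25  25 484] [376.  275.3] ((376.0, 275.0), (24.0, 24.0), 90.0)
[ 152  295   48   35 1036] [176. 315.] ((175.85809326171875, 318.5550537109375), (35.22433853149414, 38.37273025512695), 23.80594253540039)
[  6 301  23  25 440] [ 16.8 313.9] ((16.121623992919922, 314.229736328125), (23.837852478027344, 20.2210750579834), 80.53767395019531)
[260 300  13   6  78] [266.  302.5] ((266.0, 302.5), (5.0, 12.0), 90.0)
```

View pics/c0.png

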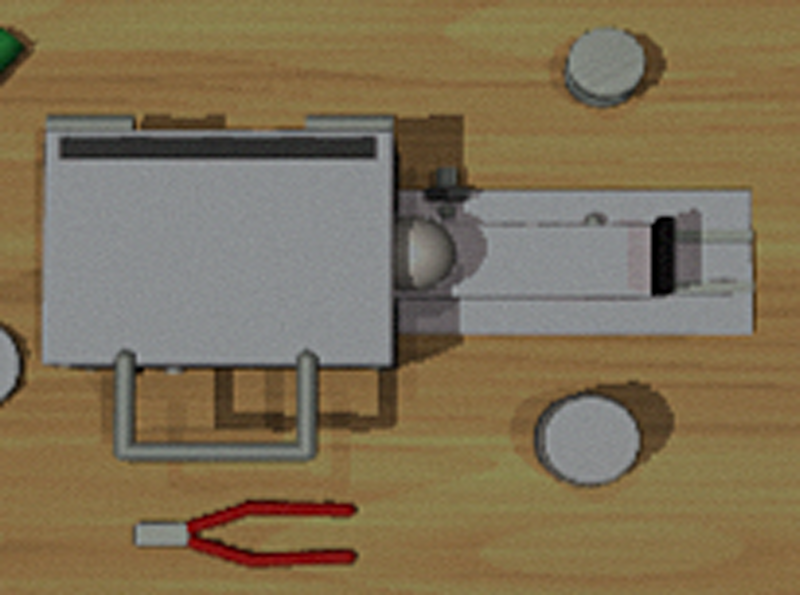

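```bash
python3 - <<'E'
from h import *
f=lambda x,y,z:onz("top",x/3.9+225-.4,y/3.5+150-.4,z).round(1)
for n,a in dict(barL=(115,452,131),barR=(317,452,131),hFL=(43,365,127),hFR=(393,367,127),hBL=(45,130,127),hBR=(393,130,127),
  sl1=(752,190,12),sl2=(753,333,12),pp1=(676,217,80),pp2=(674,295,80),jar=(592,440,85),spool=(606,63,50),bulb=(425,254,85)).items(): print(n,f(*a))
B=(f(115,452,131)+f(317,452,131))/2
print(B,proj("scene",B),proj("scene",(f(676,217,80)+f(674,295,80))/2),bot.read_state()['t'])
E
```

```text
barL [440.6 198.2 131. ]
barR [441.   83.2 131. ]
hFL [495.6 240.6 127. ]
hFR [495.   40.4 127. ]
hBL [646.3 241.3 127. ]
hBR [646.5  41.  127. ]
sl1 [ 621.1 -178.8   12. ]
sl2 [ 522. -179.   12.]
pp1 [ 595.5 -125.3   80. ]
pp2 [ 544. -124.   80.]
jar [448.7 -75.3  85. ]
spool [703.1 -86.   50. ]
bulb [570.4  23.   85. ]
[440.8 140.7 131. ] [400.05206541 234.73622829] [298.45755197 212.4000409 ] 0.1
```

The tester is at about (571, 141) with yaw ≈ 0. All the sizes agree (bar 115 px-wide outer, plate 200×151, slide 99, push plate 51.5 mm), and the carriage is at about 0.024. Next is the push.

```bash
python3 - <<'E'
from h import *
Qs=[[.70711,-.70711,0,0],[.70711,.70711,0,0]]
for q in Qs: print([None if (s:=bot.solve_ik(p,q)) is None else np.round(s,2) for p in ([571,-175,150],[441,141,180],[533,141,330])])
Q=Qs[0]
bot.move_gripper(0,20)
p=bot.read_state()['tcp_pos']
bot.line_to([p[0],p[1],260],150)
bot.move_ptp([571,-175,200],Q)
bot.line_to([571,-175,42],120)
s=bot.read_state();print(s['t'],s['tcp_pos'].round(1),s['contact_force'].round(1),s['width'])
f0=s['contact_force']
y=-175; stage=[]
bot.line_to([571,-60,42],45)
s=bot.read_state();print(s['t'],s['tcp_pos'].round(1),(s['contact_force']-f0).round(1))
cv2.imwrite("pics/top1.png",bot.camera("top")[:,:,::-1])
t=cv2.imread("pics/top1.png")[150:320,225:430]
cv2.imwrite("pics/c1.png",cv2.resize(t,None,fx=3.9,fy=3.5,interpolation=cv2.INTER_CUBIC))
E
```

```text
[array([ 0.03,  0.29, -0.27,  0.  , -1.01, -0.03]), array([ 0.74,  0.04, -0.51,  0.  , -1.02, -0.74]), array([ 0.61,  0.1 , -0.09,  0.  , -1.38, -0.61])]
[None, array([ 0.74,  0.04, -0.51,  0.  , -1.02,  2.41]), array([ 0.61,  0.1 , -0.09,  0.  , -1.38,  2.53])]
6.3833 [ 571.6 -175.    42.8] [ 0.4  0.4 -0.2] 0.43950574363826045
9.0917 [571.1 -60.   42. ] [-0.6 -0.8  1. ]
```

View pics/c1.png

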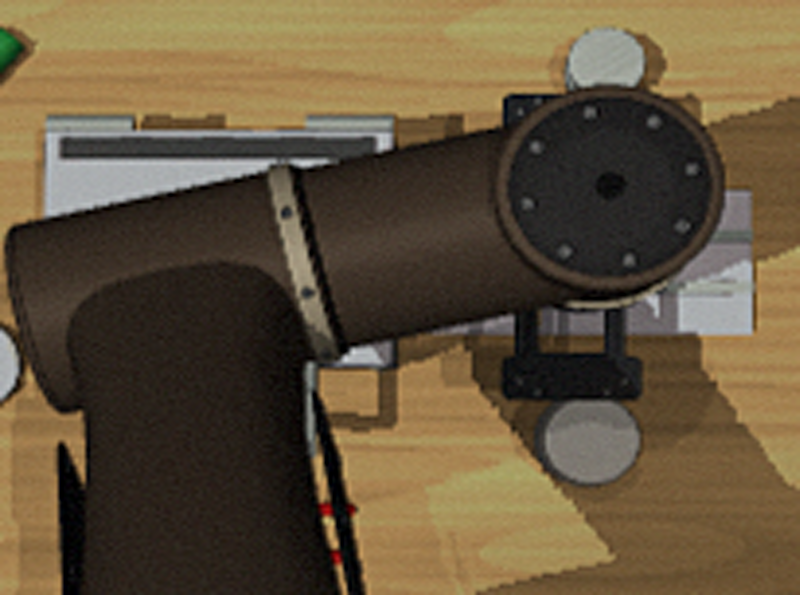

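The gripper is behind the plate, clear of the jar and spool, and the arm hides the carriage. I'll continue by feel.

```bash
python3 - <<'E'
from h import *
y=-60
while y<-28:
    y+=1.5 if y<-52 else 1
    bot.line_to([571,y,42],15); bot.pause(.08)
    s=bot.read_state();F=s['contact_force']
    print(round(s['t'],1),round(y,1),s['tcp_pos'].round(1),F.round(1))
    if -F[1]>18: break
E
```

```text
9.5 -58.5 [571.1 -58.4  42. ] [-0.1  0.3  0.5]
9.8 -57.0 [571.1 -56.9  42.1] [0.8 0.  0.1]
10.1 -55.5 [571.  -55.4  42. ] [-0.4  0.7 -0.9]
10.5 -54.0 [571.  -53.9  42. ] [ 0.6 -0.5 -0.1]
10.8 -52.5 [571.  -52.4  42. ] [ 0.4 -0.3  0.4]
11.1 -51.0 [571.  -51.3  42. ] [ 0.7 -4.4 -1.4]
11.5 -50.0 [571.  -50.7  42. ] [ 1.6 -8.3 -0.5]
11.8 -49.0 [571.  -49.7  42. ] [ 1.2 -7.1 -0.8]
12.1 -48.0 [571.  -48.1  42. ] [ 1.7 -4.9 -0.7]
12.5 -47.0 [571.  -46.7  42. ] [-0.  -0.9  1.1]
12.8 -46.0 [571.  -45.7  42. ] [-0.1 -1.   0.1]
13.1 -45.0 [571.1 -44.7  42. ] [-0.4 -0.1  0.1]
13.5 -44.0 [571.1 -43.8  42. ] [ 0.7 -0.1  0.1]
13.8 -43.0 [571.  -42.9  42. ] [ 0.3 -0.4  0.9]
14.1 -42.0 [571. -42.  42.] [-0.5  0.6 -0.8]
14.5 -41.0 [571. -41.  42.] [-0.2  0.2 -0.9]
14.8 -40.0 [571. -40.  42.] [ 0.5  0.5 -0.4]
15.1 -39.0 [571.  -39.7  42. ] [ 1.1 -4.5 -0.9]
15.5 -38.0 [570.9 -39.6  42. ] [  2.8 -10.9  -1.6]
15.8 -37.0 [570.9 -39.5  42. ] [  3.6 -17.4  -2.2]
16.1 -36.0 [570.9 -39.5  42. ] [  5.2 -23.   -3. ]
```

The force rose to 8 N, snapped through, then met a hard stop at y = -39.5 (predicted about -38.5), so the carriage is home. I'll retreat and go above the bar.

```bash
python3 - <<'E'
from h import *
Q=[.70711,-.70711,0,0]
bot.line_to([571,-60,42],80)
bot.line_to([571,-60,260],200)
cv2.imwrite("pics/s2.png",bot.camera("scene")[:,:,::-1])
bot.move_gripper(44,20)
bot.move_ptp([441,141,200],Q)
cv2.imwrite("pics/s3.png",bot.camera("scene")[:,:,::-1])
a=cv2.imread("pics/s2.png")[170:330,220:440];b=cv2.imread("pics/s3.png")[170:330,220:440]
cv2.imwrite("pics/c3.png",cv2.resize(np.hstack([a,b]),(800,291),interpolation=cv2.INTER_CUBIC))
s=bot.read_state();print(s['t'],s['tcp_pos'].round(1),s['width'],proj("scene",[571,-29,80]),proj("scene",[441,141,131]))
E
```

```text
19.8083 [441.9 140.7 200.4] 43.56203646778769 [318.40826453 232.27835708] [400.07402085 234.83788768]
```

View pics/c3.png

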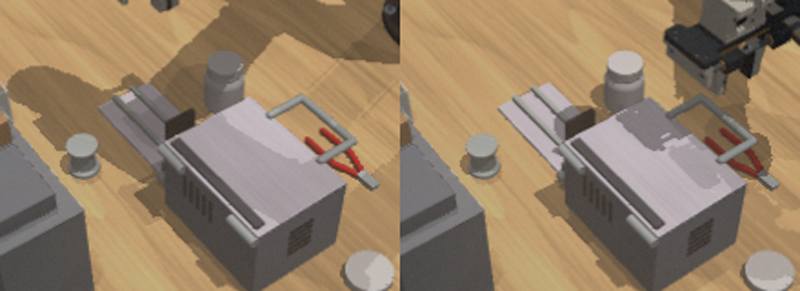

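The push plate is at crop (179, 115), matching the home prediction (178, 113), and the bystanders are untouched. Now I'll grasp the bar.

```bash
python3 - <<'E'
from h import *
bot.line_to([441,141,112],80)
s=bot.read_state();print(s['t'],s['tcp_pos'].round(1),s['contact_force'].round(1))
bot.move_gripper(0,25)
s=bot.read_state();print(s['t'],s['tcp_pos'].round(1),s['contact_force'].round(1),s['width'],s['finger_force'])
def P(d):
    a=np.radians(d);return [571.2+75-205*np.cos(a)+6*np.sin(a),141,125+205*np.sin(a)+6*np.cos(a)-19]
for d in (4,9,14):
    bot.line_to(P(d),30);s=bot.read_state();print(d,s['t'],np.round(P(d),1),s['tcp_pos'].round(1),s['contact_force'].round(1),s['width'])
cv2.imwrite("pics/s4.png",cv2.resize(bot.camera("scene")[120:330,260:520,::-1],None,fx=2.5,fy=2.5))
E
```

```text
21.0583 [441.3 141.2 112.5] [-0.6 -0.2 -0.1]
21.7 [441.8 141.1 112.3] [ 4.7 -1.5 -0.9] 10.993725551984706 24.99557375907898
4 22.325 [442.1 141.  126.3] [442.8 141.1 126.5] [ 4.7 -1.1 -3.7] 11.17825245094956
9 23.075 [444.7 141.  144. ] [445.4 141.  144.2] [ 5.7 -1.3 -2.9] 10.933422924655044
14 23.825 [448.7 141.  161.4] [449.7 141.1 161.6] [ 7.6 -1.1 -4.7] 11.399542041010536
```

View pics/s4.png

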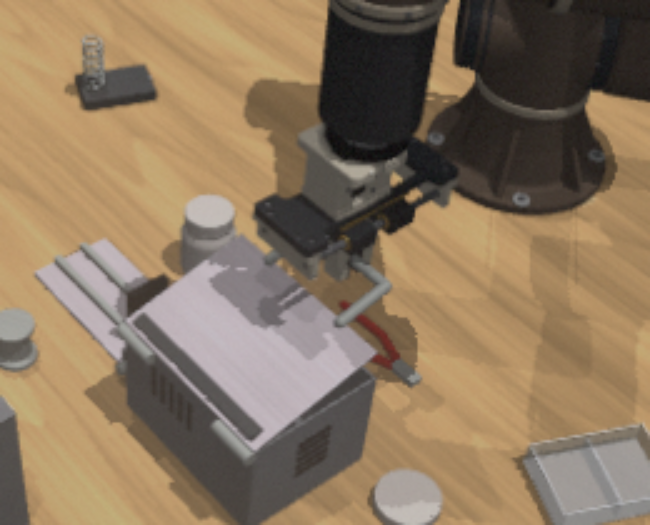

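The bar is pinched and the hatch is lifting, at about 14°. I'll continue past 50° and back, with a small x correction for the 5 N bias.

```bash
python3 - <<'E'
from h import *
def P(d):
    a=np.radians(d);return [572.6+75-205*np.cos(a)+6*np.sin(a),141.0,125+205*np.sin(a)+6*np.cos(a)-19]
def go(ds,v):
    for d in ds:
        bot.line_to(P(d),v);s=bot.read_state();F=s['contact_force'];print(d,round(s['t'],1),(s['tcp_pos']-P(d)).round(1),F.round(1),round(s['width'],1))
        if np.linalg.norm(F)>35: print("STOP");return False
    return True
if go(range(19,58,5),30):
    go([56.5],20); bot.pause(.5)
    cv2.imwrite("pics/s5.png",cv2.resize(bot.camera("scene")[120:330,260:520,::-1],None,fx=2.5,fy=2.5))
    go([53,49,45,41],25); bot.pause(.5)
    s=bot.read_state();print(s['t'],s['contact_force'].round(1),s['width'],s['finger_force'])
    im=bot.camera("scene")[:,:,::-1];cv2.imwrite("pics/s6f.png",im)
    cv2.imwrite("pics/top6.png",bot.camera("top")[:,:,::-1])
    for d in (36,41,46):   # predicted plate front-lower corners and bar
        a=np.radians(d)
        for y in (-100,100):
            q=proj("scene",[572.6+75-150*np.cos(a)+2*np.sin(a),141+y,125+150*np.sin(a)+2*np.cos(a)]);print(d,y,q.round(1),((q-[260,120])*2.5).round(0))
    cv2.imwrite("pics/s6.png",cv2.resize(im[120:330,260:520],None,fx=2.5,fy=2.5))
E
```

```text
19 24.6 [-0.6 -0.  -0.2] [-2.9  2.7 -0.8] 11.1
24 25.4 [-0.7 -0.  -0. ] [-6.7  2.4  1. ] 10.9
29 26.1 [-0.9 -0.   0.1] [-8.   2.7  3. ] 10.9
34 26.9 [-1.1 -0.   0.2] [-10.    3.6   5.8] 11.3
39 27.6 [-1.2 -0.   0.6] [-11.7   2.9   8.1] 11.2
44 28.4 [-1.2 -0.   1.2] [-13.4   3.5  11.6] 10.6
49 29.1 [-0.4 -0.1  1.5] [-9.   1.3  9.9] 11.1
54 29.9 [ 0.2 -0.   1.4] [-5.8  2.4  6.8] 11.1
56.5 30.5 [ 0.4 -0.   1.2] [-4.8  2.3  5.6] 10.9
53 31.7 [ 0.6 -0.   1.4] [-4.   1.   6.4] 11.3
49 32.4 [ 0.6 -0.   1.4] [-4.9  1.   7. ] 10.4
45 33.1 [ 0.2 -0.1  0.8] [-5.2  1.4  5.6] 11.2
41 33.9 [ 0.  -0.1  0.3] [-4.4  0.8  4.8] 11.4
34.3667 [-4.9  1.1  7. ] 11.373723481885913 25.00204861164093
36 -100 [349.7 201.8] [224. 204.]
36 100 [405.9 250.3] [365. 326.]
41 -100 [347.1 200. ] [218. 200.]
41 100 [403.7 248.8] [359. 322.]
46 -100 [344.3 198.5] [211. 196.]
46 100 [401.1 247.6] [353. 319.]
```

View pics/s5.png

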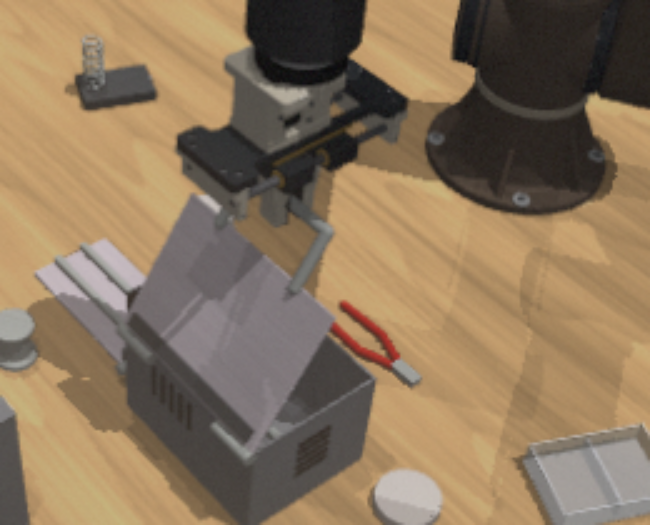

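View pics/s6.png

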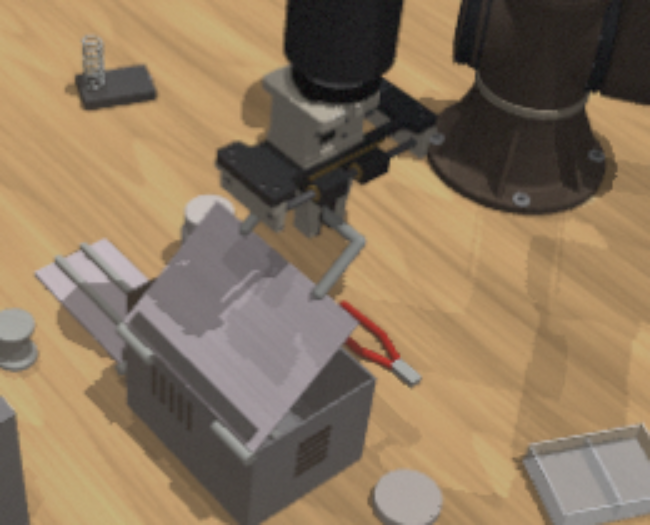

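At the end the hatch corners are at crop (221, 205) and (359, 320), against (218, 200) and (359, 322) predicted for 41°. It went up to about 56° and came back, and it is still gripped at 25 N with low forces. The bystanders are where they were, so I'm handing in.

```bash
python3 - <<'E'
from plant import bot
bot.pause(.3); s=bot.read_state(); print(s['t'],s['tcp_pos'].round(1),s['contact_force'].round(1),abs(s['qvel']).max())
print(bot.close_job())
E
```

```text
34.7667 [496.8 140.9 245.3] [-5.1  0.9  4.8] 0.001910009016464213
the job is handed in; nothing more can be done
None
```

The job is handed in at 34.8 s: the carriage snapped through its detent to the inner stop, then the hatch went up to about 56° and back, and it is held still at about 41° by the gripper alone, with the bystanders where they were in the pictures.

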